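# Shut and latch the dessert crib's gate

### The arm

A 7-joint arm with a two-finger parallel gripper is mounted at the origin on a cart in front of the work surface, level with it; the furniture and walls round the work are solid. World frame = base frame: x ahead of the robot, y to its left, z up, the work surface at z = 0. Lengths are in m, angles in degrees, forces in N, time in s.
With the tool pointing down it reaches from about 0.4 to 0.85 m from the base axis. Payload 4.4 kg.
Tool frame: the origin (TCP) lies between the finger pads; the fingertips stand 8 mm ahead of it and the grasp point (between the pads) lies 11 mm behind it (ctrl.tip_reach is the z of the fingertips in the tool frame, in m); z points along the fingers, y is the line along which they close (so a half turn about z gives the same grasp; the last joint's range is limited). The gripper opens to 94 mm and grips with 3 to 60 N. Pads are 16 mm wide; open, the fingers measure 119 mm over their backs; the gripper's body (75 mm by 177 mm) begins 78 mm behind the grasp point.
Start: joints at [-73.384, 36.005, 2.206, 86.941, -1.547, 57.084, -1.146], TCP at [0.226, 0.609, 0.213] pointing down, gripper open.
Joint ranges: [-175.42, 175.42], [-21.48, 121.26], [-71.46, 75.88], [10.55, 141.38], [-63.04, 243.04], [13.31, 113.54], [-168.57, 168.57]. Speed limits (degrees/s): [147.25, 147.25, 180, 180, 180, 180, 180].

### API

Orientations are given as a 3x3 rotation matrix whose columns are the frame's x, y, z axes.
In Python, from cell import sensors, cams, ctrl gives the robot as it stands.
- The arm moves only by the tool carry_out, never from a script. Its argument "commands" is a list of rows, each an object with "linear": the shift along the tool's x, y, z in units of 40 mm (1.0 is 40 mm), a list of three; "turn": the turn, a rotation vector about the tool's x, y, z in units of 8 degrees (1.0 is 8 degrees), a list of three. A call has exactly 5 rows; each row shifts and turns the commanded pose from where the row before left it, along the tool's axes as they then stand; what a row does not reach is not made up. A row lasts 1/10 s, in which the tool goes at most 50 mm and 8.59 degrees, less where a joint would pass 70% of its speed; a pose out of reach is approached as far as the arm can. A call is refused whole if a number of a shift passes 1 or a number of a turn 1, either way. A call with a gripper value outside its range is refused whole. "hand" is the opening, from -1 (shut) to 1 (fully open), set as the call begins (left out, the last holds). The fingers move at their own pace and stop on an object; "force" is the grip in N (left out, the last holds). Time passes only in rows, so rows that do not move let the fingers close, or fill a call up. It gives the time, the measured TCP pose, the force, the opening and the grip force at its end, in the units of the state.
- sensors.state(): the state, without advancing time (a new reading comes with each control period).
- cams.camera(name): name is "scene" or "top" or "wrist"; returns a dict with "image" (384x512x3 uint8, red, green, blue), "fx", "fy", "cx", "cy" (pixels), "extrinsics" (4x4, takes a point from world to camera coordinates); the wrist camera has in their place "mount" (4x4, takes a point from camera to tool coordinates, whose origin is the TCP and whose axes are the flange's). Camera axes: x right, y down, z forward; pixel columns grow to the right and rows downward; lengths in m; the calibration is good to about 2 mm. A picture is of the moment at which its call begins: read the wrist's pose just before it. There is no depth.
- ctrl.sign_off(): hands the job in; it is judged then, once.
The state is a dict: "t": time; "joint_positions": joint angles; "joint_vel": joint speeds; "tau": joint torques, N m; "tool_pos": TCP position; "eef_rot": TCP orientation; "contact_force": force on the tool from outside, world axes, zero at the start; "ft_torque": the same for the moment, N m; "width": finger opening in m; "gripper_force": force on a finger pad.
Only numpy, scipy, OpenCV 4.12 (cv2) and the standard library are available. Lean on these libraries where they do the work, as an engineer would, in place of code of your own. Each camera call takes 0.05 s, during which the arm holds its last target. There are 200 camera calls.

### The job

The dessert crib's little gate is hooked open. Lift its latch bar out of the hold-open catch, swing the gate shut with the bar still raised, and let the bar drop into the keeper's notch so that the gate is latched, then let go. The keeper has been moved along its rail, so handle the bar gently and feel for the keeper's stop instead of ramming it, do not slam the gate, and leave the desserts and the other things on the counter undisturbed.

Things in the scene. Friction and masses are not known exactly. Their poses are not given: they have to be found in the camera images.
- crib: Low wooden dessert crib fixed to the counter, 145 deep x 250 wide x 78 high (mm), railed at the back and sides, gate at the front. Origin: on the gate's vertical hinge line, at counter level. +x points into the crib (away from the front), +y is the hinge end; the shut gate lies along -y. z is up.
- gate (a joint): Gate of wooden slats, top at z = 80, 12 thick, reaching 191 from its hinge line. Angle in rad: 0 = in line with the crib's front, 1.2 at the start (hooked open towards the robot), range -0.19 to 1.26; it opens clockwise from above. At q it points along (-sin q, -cos q) in the crib's x, y. Light friction: stays where left. Latched, it reads -0.15 to 0.15, depending on the keeper.
- open_post: Post fixed to the crib 220 mm from the hinge line, with the hold-open catch: a steel fork with a 15 mm slot, in which the bar lies at the start (gate at 1.2). Prong tops at z = 110, 18 mm above the underside of the level bar. Origin: at counter level under the slot.
- shut_post: Post at the crib's other front corner, 220 mm along -y from the hinge line; origin: its foot, at counter level; axes as the crib. It carries a steel rail along x, and on this the keeper, 24 mm wide along y. The keeper is clamped anywhere within 30 mm (along x) either way of the middle; where is not measured. It does not shift, but its clamp must take no more than 20 N.
- keeper_mid (a point): Middle of the keeper's notch if the keeper were clamped at the middle of its rail (it is not exactly), at the height of the level bar, z = 100. From the front (-x) backwards the keeper has: a flat crest 62 mm long, top z = 110; a notch 14 mm wide for the 10 mm bar; a stop wall 12 thick, top z = 142. Each mm that the keeper is set towards the front adds 0.0045 rad to the latched gate angle.
- bar (a joint): Angle of the latch bar on its pivot (30 mm from the gate's hinge line, z = 100), in rad: 0 = level (in a catch, or over none), grows as the free end is lifted, up to a stop at 0.25. It falls by its own weight (0.12 to 0.2 kg). Resting on a crest it reads 0.095; at 0.12 to 0.22 it passes fork and crest and still meets the keeper's stop wall, which it cannot pass.
- latch_bar: The latch bar: steel, 10 thick, 16 high, lying level over the gate's top along the gate; origin at its pivot, its free end 200 mm from the pivot along its own -y; x is across the gate, z up when level.
- bar_tab (a point): Centre of the thumb tab that stands up on the latch bar: steel plate 10 thick (across the gate), 24 long along the bar, from z = 108 to 142 with the bar level. This point: z = 125, 165 from the gate's hinge line, 135 out from and 25 above the bar's pivot. Pinched from above across its thickness it turns between the pads as the bar lifts, and the gate can be swung by it.
- dessert_a: Dessert cup 78 across, 75 high, standing in the crib; origin under its centre. Leave alone.
- dessert_b: Dessert cup 78 across, 80 high, standing in the crib; origin under its centre. Leave alone.
- sleeve_stack: Stack of brown paper cups or sleeves 68 across, 114 high, on the counter right of the crib; origin under its centre. Leave alone.
- cup_pair: Two stacked white cups 82 across, 89 high, on the counter right of the crib; origin under its centre. Leave alone.
- tamper: Coffee tamper 58 across, 94 high, on the counter right of the crib; origin under its centre. Leave alone.

How it is judged:
By the outcome, as a careful person would: the job done as asked, in the order asked, and still so for the second after the job is handed in, with the robot touching nothing.
It also fails if it takes over 51 s, if anything falls off the work surface, if the arm or the gripper's body presses on something with over 40 N, if the wrist force passes 120 N, or if a joint passes its speed limit or range.

## Working session

There is one attempt and no reset: what is moved stays moved. The work goes in short steps, Python scripts to look and compute and a tool call to move; the robot and the scene stay as the last step left them, time stands still between calls to the robot, and variables do not carry over. Pictures are saved under pics/ and viewed, at most 10 in all, crops included, and the job is handed in when it is done.

Besides the shell and the picture viewer there is one more tool, called after "Emit:" as name(argument=value, ...) on one line, values as JSON. carry_out: Moves the arm, as the interface text tells. Its arguments: {"type":"object","properties":{"commands":{"type":"array"},"hand":{"type":"number"},"force":{"type":"number"}},"required":["commands"]}

```bash
mkdir -p pics; ls; python3 - <<'E'
from cell import sensors,cams,ctrl
import cv2,numpy as np,pickle
s=sensors.state();print({k:np.round(v,3).tolist() for k,v in s.items()},ctrl.tip_reach)
d={}
for n in["scene","top","wrist"]:
    c=cams.camera(n);d[n]=c;cv2.imwrite(f"pics/{n}0.png",c["image"][:,:,::-1])
    print(n,c["fx"],c["cx"],c["cy"],np.round(c.get("extrinsics",c.get("mount")),4).tolist())
pickle.dump((s,d),open("v0.pkl","wb"))
E
```

```text
pics
{'t': 0.0, 'joint_positions': [-73.385, 36.058, 2.204, 86.996, -1.546, 57.083, -1.146], 'joint_vel': [-0.113, 0.014, -0.064, -0.045, -0.027, 0.089, -0.035], 'tau': [0.001, -54.972, 1.143, -18.665, -0.052, 0.023, 0.0], 'tool_pos': [0.226, 0.609, 0.213], 'eef_rot': [[-0.937, 0.348, -0.001], [0.348, 0.937, -0.002], [-0.0, -0.002, -1.0]], 'contact_force': [0.276, -0.31, 0.009], 'ft_torque': [0.017, -0.025, -0.015], 'gripper_force': 0.0, 'width': 0.094} 0.008
scene 430.1915596024454 251.48512038175153 197.3976872728481 [[0.6216, -0.7833, -0.0085, -0.3684], [-0.5936, -0.4639, -0.6576, 0.4057], [0.5111, 0.4138, -0.7533, 0.9505], [0.0, 0.0, 0.0, 1.0]]
top 499.3004769430962 266.8023217328343 199.17999343906516 [[-0.0111, -0.9999, 0.0002, -0.0278], [-0.9854, 0.0109, -0.1697, 0.5661], [0.1697, -0.002, -0.9855, 1.3075], [0.0, 0.0, 0.0, 1.0]]
wrist 327.66025361925904 252.17397654590502 194.644677363045 [[0.0004, -0.9723, -0.2338, 0.0676], [1.0, 0.0007, -0.0009, 0.0004], [0.001, -0.2338, 0.9723, -0.1714], [0.0, 0.0, 0.0, 1.0]]
```

View pics/scene0.png

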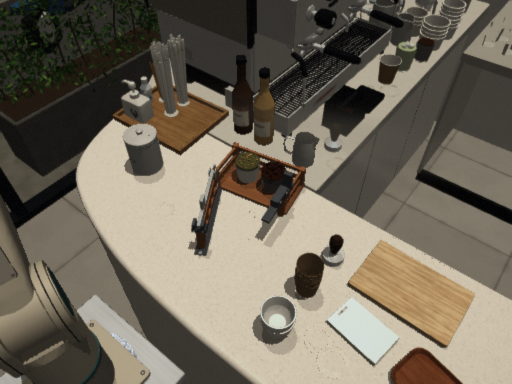

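View pics/top0.png

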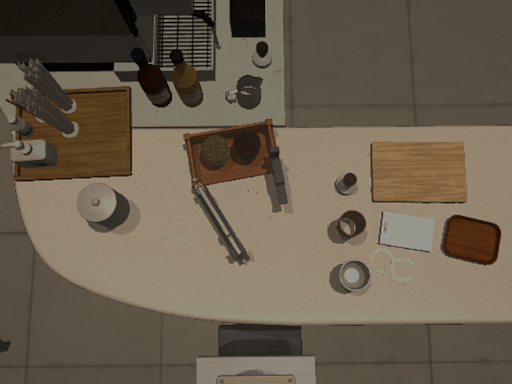

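View pics/wrist0.png

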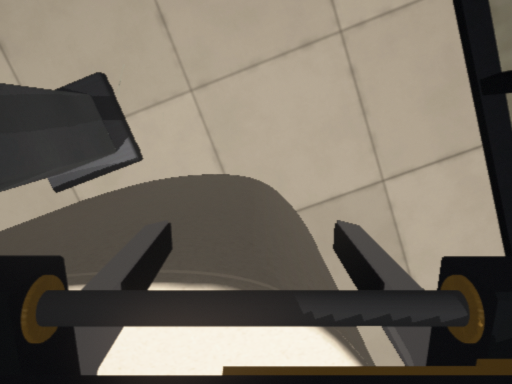

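The scene view shows the gate running from (215,170) to (200,248) and the keeper at about (280,200). In the top view the gate runs from (197,187) to (243,258) and the keeper is at about (278,175). I'll zoom both views into one picture.

```bash
python3 - <<'E'
import pickle,cv2,numpy as np
s,d=pickle.load(open("v0.pkl","rb"))
a=d["top"]["image"][115:270,185:288];b=d["scene"]["image"][140:257,190:310]
f=lambda i,k:np.clip(cv2.resize(i,None,fx=k,fy=k,interpolation=cv2.INTER_CUBIC).astype(float)*1.6,0,255).astype(np.uint8)
A=f(a,3.8);B=f(b,3.35)
im=np.zeros((max(A.shape[0],B.shape[0]),A.shape[1]+B.shape[1]+4,3),np.uint8)
im[:A.shape[0],:A.shape[1]]=A;im[:B.shape[0],A.shape[1]+4:]=B
print(im.shape,A.shape,B.shape);cv2.imwrite("pics/z0.png",im[:,:,::-1])
E
```

```text
(589, 797, 3) (589, 391, 3) (392, 402, 3)
```

View pics/z0.png

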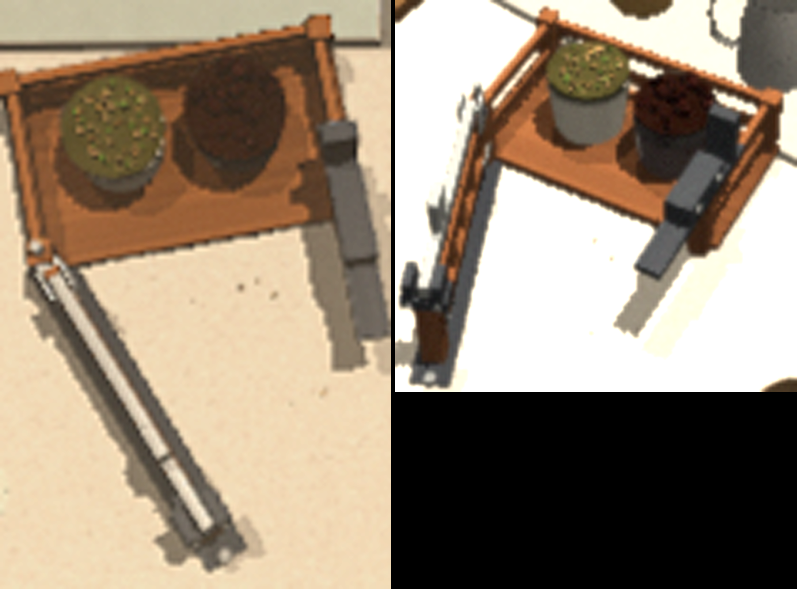

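The zoom shows the white bar from crop (50,275) to (210,530) in top view, with a tab edge near (165,457). In the scene view the tab is near crop (437,215) and the fork near (425,285). The keeper's stop block is at top crop (338,140), with its raised crest down to (360,260) and the rail down to (370,335). Next I'll cast rays.

```bash
cat > h.py <<'E'
import numpy as np,cv2,pickle
def ray(c,uv,T=None):
    """origin, direction in world; T: world-from-camera for wrist"""
    if T is None: T=np.linalg.inv(c["extrinsics"])
    d=np.array([(uv[0]-c["cx"])/c["fx"],(uv[1]-c["cy"])/c["fy"],1])
    return T[:3,3],T[:3,:3]@d
def onz(c,uv,z,T=None):
    o,d=ray(c,uv,T);return o+d*(z-o[2])/d[2]
def tri(rs):
    A=[];b=[]
    for o,d in rs:
        d=d/np.linalg.norm(d);P=np.eye(3)-np.outer(d,d);A.append(P);b.append(P@o)
    A=np.vstack(A);b=np.hstack(b);x=np.linalg.lstsq(A,b,rcond=None)[0]
    return x,np.linalg.norm(A@x-b)
def wristT(s,c):
    T=np.eye(4);T[:3,:3]=s["eef_rot"];T[:3,3]=s["tool_pos"];return T@c["mount"]
E
python3 - <<'E'
from h import *
s,d=pickle.load(open("v0.pkl","rb"));t=d["top"];sc=d["scene"]
P=lambda x,y:(185+x/3.8-.4,115+y/3.8-.4)
Q=lambda x,y:(190+(x-395)/3.35-.4,140+y/3.35-.4)
for n,p,z in[("barstart",(50,275),.108),("barend",(210,530),.108),("tabline",(165,457),.108),("hinge",(45,262),.09),("railend",(372,337),.09),("stoptopfrontL",(325,163),.142),("stoptopfrontR",(356,155),.142),("stopbackL",(320,123),.142),("stopbackR",(352,120),.142),("crestfrontL",(345,262),.11),("crestfrontR",(375,258),.11)]:
    print(n,np.round(onz(t,P(*p),z),4))
print("stop top corner backR tri",tri([ray(t,P(352,120)),ray(sc,Q(737,112))]))
print("crest front R?",tri([ray(t,P(345,262)),ray(sc,Q(665,208))]))
im=t["image"].astype(int);m=(im.min(2)>125)&(im.max(2)-im.min(2)<25);m[:186]=0;m[258:]=0;m[:,:190]=0;m[:,246:]=0
# white bar
v,u=np.nonzero(m);print(len(u))
pts=np.array([onz(t,(a,b),.108)[:2] for a,b in zip(u,v)])
vx,vy,x0,y0=cv2.fitLine(pts.astype(np.float32),cv2.DIST_HUBER,0,.001,.001).ravel()
q=(pts-[x0,y0])@[vx,vy];print("dir",np.degrees(np.arctan2(vy,vx)),(x0,y0),q.min(),q.max(), pts[q.argmin()],pts[q.argmax()])
im=sc["image"].astype(int)
E
```

```text
barstart [0.5898 0.1456 0.108 ]
barend [0.4144 0.0362 0.108 ]
tabline [0.4638 0.0665 0.108 ]
hinge [0.6026 0.1517 0.09  ]
railend [ 0.5472 -0.0751  0.09  ]
stoptopfrontL [ 0.6579 -0.0436  0.142 ]
stoptopfrontR [ 0.6632 -0.0646  0.142 ]
stopbackL [ 0.6858 -0.0406  0.142 ]
stopbackR [ 0.6877 -0.0622  0.142 ]
crestfrontL [ 0.5962 -0.0568  0.11  ]
crestfrontR [ 0.5988 -0.0774  0.11  ]
stop top corner backR tri (array([ 0.68914732, -0.06314667,  0.13994462]), np.float64(0.0017116540640496475))
crest front R? (array([ 0.59963286, -0.05800944,  0.09861208]), np.float64(0.0020944727506356092))
8
dir 31.745716 (np.float32(0.45383033), np.float32(0.058250703)) -0.033768426977716315 0.06014212387077516 [0.42482377 0.04095244] [0.50503152 0.08980264]
```

```bash
cat >> h.py <<'E'
from scipy.spatial.transform import Rotation as R
def Rdown(ydeg):
    a=np.radians(ydeg);y=np.array([np.cos(a),np.sin(a),0]);z=np.array([0,0,-1.]);return np.c_[np.cross(y,z),y,z]
def plan(p0,R0,p1,R1,n):
    """straight path, even rows, in tool units"""
    w=R.from_matrix(R0.T@R1).as_rotvec()/n;p=np.array(p0,float);M=np.array(R0)
    st=(np.array(p1)-p)/n;out=[]
    for i in range(n):
        out.append((np.round(M.T@st/.04,3).tolist(),np.round(np.degrees(w)/8,3).tolist()));p=p+st;M=M@R.from_rotvec(w).as_matrix()
    for o in out:print('{"linear":%s,"turn":%s},'%o)
E
python3 - <<'E'
from h import *
from cell import sensors
s=sensors.state();plan(s["tool_pos"],s["eef_rot"],[.458,.063,.245],Rdown(-58),20)
E
```

```text
{"linear":[-0.509, -0.539, -0.04],"turn":[-0.0, 0.001, 0.798]},
{"linear":[-0.566, -0.479, -0.04],"turn":[-0.0, 0.001, 0.798]},
{"linear":[-0.616, -0.413, -0.04],"turn":[-0.0, 0.001, 0.798]},
{"linear":[-0.658, -0.342, -0.04],"turn":[-0.0, 0.001, 0.798]},
{"linear":[-0.692, -0.267, -0.04],"turn":[-0.0, 0.001, 0.798]},
{"linear":[-0.717, -0.188, -0.04],"turn":[-0.0, 0.001, 0.798]},
{"linear":[-0.734, -0.107, -0.04],"turn":[-0.0, 0.001, 0.798]},
{"linear":[-0.741, -0.025, -0.04],"turn":[-0.0, 0.001, 0.798]},
{"linear":[-0.739, 0.057, -0.04],"turn":[-0.0, 0.001, 0.798]},
{"linear":[-0.728, 0.139, -0.04],"turn":[-0.0, 0.001, 0.798]},
{"linear":[-0.708, 0.219, -0.04],"turn":[-0.0, 0.001, 0.798]},
{"linear":[-0.679, 0.297, -0.04],"turn":[-0.0, 0.001, 0.798]},
{"linear":[-0.642, 0.37, -0.04],"turn":[-0.0, 0.001, 0.798]},
{"linear":[-0.597, 0.439, -0.04],"turn":[-0.0, 0.001, 0.798]},
{"linear":[-0.545, 0.503, -0.04],"turn":[-0.0, 0.001, 0.798]},
{"linear":[-0.485, 0.56, -0.04],"turn":[-0.0, 0.001, 0.798]},
{"linear":[-0.42, 0.611, -0.04],"turn":[-0.0, 0.001, 0.798]},
{"linear":[-0.35, 0.654, -0.04],"turn":[-0.0, 0.001, 0.798]},
{"linear":[-0.275, 0.689, -0.04],"turn":[-0.0, 0.001, 0.798]},
{"linear":[-0.197, 0.715, -0.04],"turn":[-0.0, 0.001, 0.798]},
```

Emit:
carry_out(commands=[{"linear": [-0.51,-0.54,-0.04],"turn": [0,0,0.8]},{"linear": [-0.57,-0.48,-0.04],"turn": [0,0,0.8]},{"linear": [-0.62,-0.41,-0.04],"turn": [0,0,0.8]},{"linear": [-0.66,-0.34,-0.04],"turn": [0,0,0.8]},{"linear": [-0.69,-0.27,-0.04],"turn": [0,0,0.8]}])

```text
t: 0.65
tool_pos: [0.2849, 0.4713, 0.2214]
eef_rot: [[-0.607, 0.795, -0.0], [0.795, 0.607, -0.0], [-0.0, -0.0, -1.0]]
contact_force: [0.3, 0.7, 0.6]
width: 0.0937
gripper_force: 0.0
```

Emit:
carry_out(commands=[{"linear": [-0.72,-0.19,-0.04],"turn": [0,0,0.8]},{"linear": [-0.73,-0.11,-0.04],"turn": [0,0,0.8]},{"linear": [-0.74,-0.02,-0.04],"turn": [0,0,0.8]},{"linear": [-0.74,0.06,-0.04],"turn": [0,0,0.8]},{"linear": [-0.73,0.14,-0.04],"turn": [0,0,0.8]}])

```text
t: 1.15
tool_pos: [0.3426, 0.3348, 0.2295]
eef_rot: [[-0.093, 0.996, -0.0], [0.996, 0.093, -0.0], [0.0, -0.0, -1.0]]
contact_force: [-0.1, 0.2, 1.2]
width: 0.0943
gripper_force: 0.0
```

Emit:
carry_out(commands=[{"linear": [-0.71,0.22,-0.04],"turn": [0,0,0.8]},{"linear": [-0.68,0.3,-0.04],"turn": [0,0,0.8]},{"linear": [-0.64,0.37,-0.04],"turn": [0,0,0.8]},{"linear": [-0.6,0.44,-0.04],"turn": [0,0,0.8]},{"linear": [-0.54,0.5,-0.04],"turn": [0,0,0.8]}])

```text
t: 1.65
tool_pos: [0.4, 0.1982, 0.2375]
eef_rot: [[0.448, 0.894, -0.0], [0.894, -0.448, 0.0], [0.0, -0.0, -1.0]]
contact_force: [0.3, 1.2, -0.9]
width: 0.0939
gripper_force: 0.0
```

Emit:
carry_out(commands=[{"linear": [-0.49,0.56,-0.04],"turn": [0,0,0.8]},{"linear": [-0.42,0.61,-0.04],"turn": [0,0,0.8]},{"linear": [-0.35,0.65,-0.04],"turn": [0,0,0.8]},{"linear": [-0.28,0.69,-0.04],"turn": [0,0,0.8]},{"linear": [-0.2,0.71,-0.04],"turn": [0,0,0.8]}])

```text
t: 2.15
tool_pos: [0.4566, 0.0613, 0.2455]
eef_rot: [[0.854, 0.52, -0.0], [0.52, -0.854, 0.0], [0.0, -0.0, -1.0]]
contact_force: [0.6, 0.6, 0.5]
width: 0.0938
gripper_force: 0.0
```

Emit:
carry_out(commands=[{"linear": [0,0,0],"turn": [0,0,0]},{"linear": [0,0,0],"turn": [0,0,0]},{"linear": [0,0,0],"turn": [0,0,0]},{"linear": [0,0,0],"turn": [0,0,0]},{"linear": [0,0,0],"turn": [0,0,0]}])

```text
t: 2.65
tool_pos: [0.4561, 0.0633, 0.2454]
eef_rot: [[0.85, 0.526, -0.0], [0.526, -0.85, 0.0], [-0.0, -0.001, -1.0]]
contact_force: [-0.4, 0.7, -0.8]
width: 0.0939
gripper_force: 0.0
```

```bash
python3 - <<'E'
from h import *
from cell import sensors,cams
s=sensors.state();c=cams.camera("wrist");pickle.dump((s,c),open("w1.pkl","wb"))
print(np.round(s["tool_pos"],4),np.round(s["eef_rot"],3).tolist(),s["t"],np.round(s["joint_positions"],1))
cv2.imwrite("pics/w1.png",np.clip(c["image"][:,:,::-1]*1.3,0,255).astype(np.uint8))
E
```

```text
[0.4561 0.0633 0.2454] [[0.85, 0.526, -0.0], [0.526, -0.85, 0.0], [-0.0, -0.001, -1.0]] 2.65 [-41.5  22.3  41.6 114.3 -19.2  50.3 -47.8]
```

View pics/w1.png

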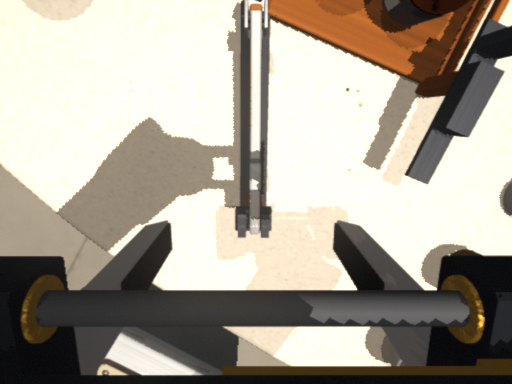

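The wrist view shows the bar vertical along column 255. The tab is around rows 150–175, the fork prongs at (242,222) and (265,222), and the hinge near (256,5). I'll take a second view from one side.

Emit:
carry_out(commands=[{"linear": [0.1,0.4,0],"turn": [0,0,0]},{"linear": [0.1,0.4,0],"turn": [0,0,0]},{"linear": [0.1,0.4,0],"turn": [0,0,0]},{"linear": [0,0,0],"turn": [0,0,0]},{"linear": [0,0,0],"turn": [0,0,0]}])

```text
t: 3.2
tool_pos: [0.4913, 0.0282, 0.2452]
eef_rot: [[0.852, 0.524, -0.001], [0.524, -0.852, 0.0], [-0.001, -0.001, -1.0]]
contact_force: [-0.2, -0.2, -0.1]
width: 0.0939
gripper_force: 0.0
```

```bash
python3 - <<'E'
from h import *
from cell import sensors,cams
s=sensors.state();c=cams.camera("wrist");pickle.dump((s,c),open("w2.pkl","wb"))
s1,c1=pickle.load(open("w1.pkl","rb"))
print(np.round(s["tool_pos"],4))
f=lambda i:cv2.resize(i,None,fx=4,fy=4,interpolation=cv2.INTER_CUBIC)
# predicted tab in each
for q,cc in((s1,c1),(s,c)):
    T=np.linalg.inv(wristT(q,cc))
    for P in ([.463,.066,.142],[.603,.1535,.1]):
        p=T@np.r_[P,1];print(cc["fx"]*p[0]/p[2]+cc["cx"],cc["fy"]*p[1]/p[2]+cc["cy"])
a=f(c1["image"][100:250,205:305])
T=np.linalg.inv(wristT(s,c));p=T@np.r_[.463,.066,.142,1];u=int(c["fx"]*p[0]/p[2]+c["cx"])-50
b=f(c["image"][100:250,u:u+97]);print(u)
cv2.imwrite("pics/z1.png",np.hstack([a,b])[:,:,::-1])
E
```

```text
[0.4913 0.0282 0.2452]
253.94074602558996 187.9435065124018
253.14621329155113 -9.116169363716267
198.1451420895582 200.85608756077855
197.29539318987244 5.458030484178408
148
```

View pics/z1.png

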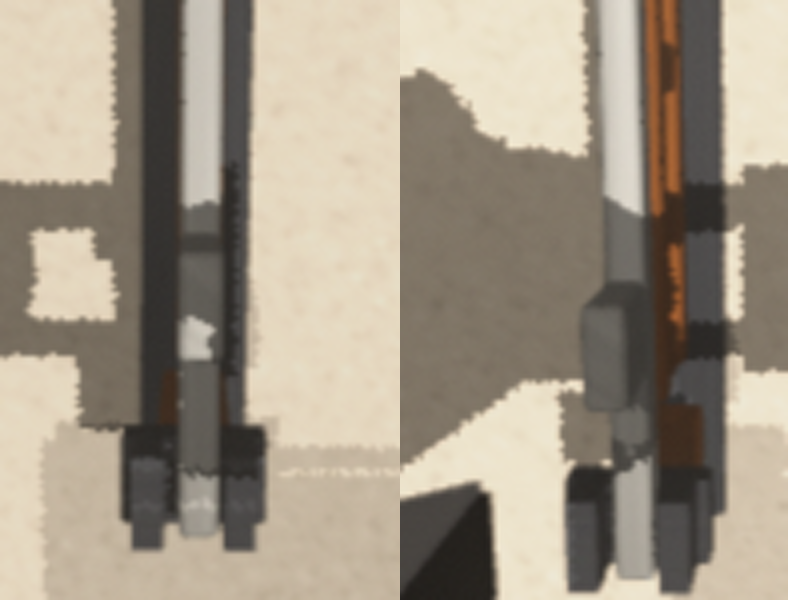

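In view 1 the tab's top face spans crop x 180–222, y 250–360. In view 2 it spans x 583–630, y 306–408, and the fork prongs sit on either side of the bar further down.

```bash
python3 - <<'E'
from h import *
s1,c1=pickle.load(open("w1.pkl","rb"));s2,c2=pickle.load(open("w2.pkl","rb"))
T1,T2=wristT(s1,c1),wristT(s2,c2)
A=lambda x,y:(205+x/4-.4,100+y/4-.4);B=lambda x,y:(148+(x-400)/4-.4,100+y/4-.4)
X,e=tri([ray(c1,A(201,305),T1),ray(c2,B(606,357),T2)]);print("tabtop",X,e)
for a in((201,250),(201,360)):print(onz(c1,A(*a),.142,T1))
for b in((606,306),(606,408)):print(onz(c2,B(*b),.142,T2))
print("barend",tri([ray(c1,A(199,505),T1),ray(c2,B(633,545),T2)]))
for a in((201,20),(201,190)):print("bar",onz(c1,A(*a),.108,T1))
for a in((199,535),):print("bar lower end",onz(c1,A(*a),.1,T1))
# bar line by mask in w1
im=c1["image"].astype(int);g=im.min(2);m=(g>165)&(im.max(2)-g<20)
m[148:]=0;m[:20]=0;m[:,:235]=0;m[:,280:]=0
P=np.array([onz(c1,(np.nonzero(r)[0].mean(),i),.108,T1)[:2] for i,r in enumerate(m) if r.sum()>4])
l=cv2.fitLine(P.astype(np.float32),cv2.DIST_HUBER,0,.001,.001).ravel();print(len(P),l,np.degrees(np.arctan2(l[1],l[0])))
E
```

```text
tabtop [0.47192954 0.07060851 0.13914372] 2.0048739164823555e-06
[0.48234804 0.07711047 0.142     ]
[0.46217259 0.06456619 0.142     ]
[0.48241813 0.07600987 0.142     ]
[0.46285297 0.06496733 0.142     ]
barend (array([0.4246793 , 0.04165639, 0.10860192]), np.float64(0.0006283818564310708))
bar [0.52302978 0.10211263 0.108     ]
bar [0.49041635 0.08183493 0.108     ]
bar lower end [0.41495697 0.03545168 0.1       ]
128 [0.8508538  0.5254025  0.54703885 0.11641491] 31.695341
```

Emit:
carry_out(commands=[{"linear": [0.03,-0.23,0.22],"turn": [0,0,0]},{"linear": [0.03,-0.23,0.22],"turn": [0,0,0]},{"linear": [0.03,-0.23,0.22],"turn": [0,0,0]},{"linear": [0.03,-0.23,0.22],"turn": [0,0,0]},{"linear": [0.03,-0.23,0.22],"turn": [0,0,0]}], hand=-0.1, force=12)

```text
t: 3.75
tool_pos: [0.4721, 0.0712, 0.2005]
eef_rot: [[0.851, 0.525, -0.001], [0.525, -0.851, -0.0], [-0.001, -0.0, -1.0]]
contact_force: [-0.5, 0.8, -0.3]
width: 0.0577
gripper_force: 0.0
```

Emit:
carry_out(commands=[{"linear": [0,0,0],"turn": [0,0,0]},{"linear": [0,0,0],"turn": [0,0,0]},{"linear": [0,0,0.4],"turn": [0,0,0]},{"linear": [0,0,0.4],"turn": [0,0,0]},{"linear": [0,0,0],"turn": [0,0,0]}])

```text
t: 4.25
tool_pos: [0.4721, 0.0695, 0.1686]
eef_rot: [[0.852, 0.523, -0.002], [0.523, -0.852, -0.001], [-0.002, -0.0, -1.0]]
contact_force: [-0.3, 0.4, 0.5]
width: 0.0418
gripper_force: 0.0
```

Emit:
carry_out(commands=[{"linear": [0,-0.02,0.33],"turn": [0,0,0]},{"linear": [0,0,0.33],"turn": [0,0,0]},{"linear": [0,0,0.33],"turn": [0,0,0]},{"linear": [0,0,0.32],"turn": [0,0,0]},{"linear": [0,0,0],"turn": [0,0,0]}])

```text
t: 4.75
tool_pos: [0.4723, 0.0703, 0.1168]
eef_rot: [[0.852, 0.524, -0.001], [0.524, -0.852, -0.0], [-0.001, -0.0, -1.0]]
contact_force: [-1.2, 0.4, 0.4]
width: 0.0423
gripper_force: 0.0
```

Emit:
carry_out(commands=[{"linear": [0,0,0],"turn": [0,0,0]},{"linear": [0,0,0],"turn": [0,0,0]},{"linear": [0,0,0],"turn": [0,0,0]},{"linear": [0,0,0],"turn": [0,0,0]},{"linear": [0,0,0],"turn": [0,0,0]}], hand=-1, force=12)

```text
t: 5.25
tool_pos: [0.4727, 0.0708, 0.1174]
eef_rot: [[0.852, 0.524, 0.001], [0.524, -0.852, 0.0], [0.001, 0.0, -1.0]]
contact_force: [-0.1, -0.1, 1.2]
width: 0.0097
gripper_force: 12.0
```

Emit:
carry_out(commands=[{"linear": [0,0,0],"turn": [0,0,0]},{"linear": [0,0,0],"turn": [0,0,0]},{"linear": [0,0,0],"turn": [0,0,0]},{"linear": [0,0,0],"turn": [0,0,0]},{"linear": [0,0,0],"turn": [0,0,0]}])

```text
t: 5.75
tool_pos: [0.4727, 0.0707, 0.1173]
eef_rot: [[0.852, 0.524, 0.001], [0.524, -0.852, 0.0], [0.001, 0.0, -1.0]]
contact_force: [-0.9, -0.3, 5.9]
width: 0.0101
gripper_force: 12.0
```

The tab is gripped, with the width reading 10 mm. I'll lift along the pivot arc to about 0.17 rad.

Emit:
carry_out(commands=[{"linear": [0.03,0,-0.11],"turn": [0,0,0]},{"linear": [0.03,0,-0.11],"turn": [0,0,0]},{"linear": [0.03,0,-0.11],"turn": [0,0,0]},{"linear": [0.04,0,-0.11],"turn": [0,0,0]},{"linear": [0.04,0,-0.12],"turn": [0,0,0]}])

```text
t: 6.25
tool_pos: [0.4781, 0.0744, 0.1397]
eef_rot: [[0.852, 0.524, -0.001], [0.524, -0.852, -0.0], [-0.001, -0.0, -1.0]]
contact_force: [0.6, -0.7, -2.3]
width: 0.0097
gripper_force: 12.0
```

Emit:
carry_out(commands=[{"linear": [0,0,0],"turn": [0,0,0]},{"linear": [0,0,0],"turn": [0,0,0]},{"linear": [0,0,0],"turn": [0,0,0]},{"linear": [0,0,0],"turn": [0,0,0]},{"linear": [0,0,0],"turn": [0,0,0]}])

```text
t: 6.75
tool_pos: [0.4781, 0.0742, 0.1394]
eef_rot: [[0.852, 0.524, -0.0], [0.524, -0.852, 0.0], [-0.0, -0.0, -1.0]]
contact_force: [-0.7, -1.0, 0.4]
width: 0.0101
gripper_force: 12.0
```

```bash
python3 - <<'E'
from h import *
from cell import sensors,cams
s=sensors.state();a=cams.camera("wrist")["image"][60:360,100:400];b=cams.camera("scene")["image"][140:257,190:310]
b=cv2.resize(b,None,fx=3.3,fy=3.3,interpolation=cv2.INTER_CUBIC)
im=np.zeros((390,700,3),np.uint8);im[:300,:300]=a;im[:b.shape[0],302:302+b.shape[1]]=b[:390,:398]
cv2.imwrite("pics/l1.png",np.clip(im[:,:,::-1]*1.3,0,255).astype(np.uint8));print(s["tool_pos"],s["contact_force"],s["joint_positions"])
E
```

```text
[0.47813114 0.07424585 0.13944121] [-0.66699976 -0.97311002  0.41635944] [-34.72882262  32.91122946  33.46111223 117.91563173 -29.49360266
  37.48734883 -39.93132544]
```

View pics/l1.png

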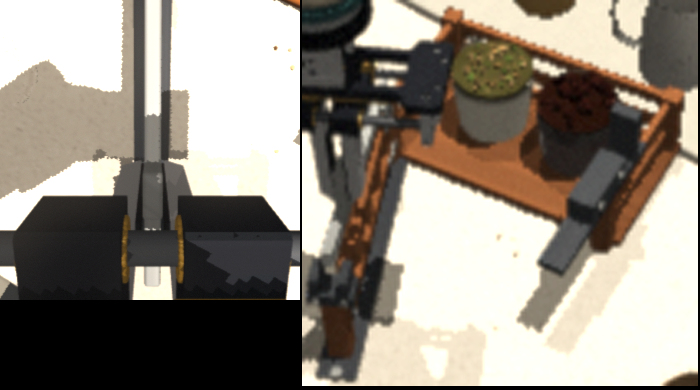

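The bar is raised, still centred between the fingers, with the width at 10 mm. The fork is clear below it, and the desserts and keeper are undisturbed. Now I'll swing on a 0.158 m arc, 2.4° per row.

Emit:
carry_out(commands=[{"linear": [0.0035,0.165,0],"turn": [0,0,-0.3]},{"linear": [0.0035,0.165,0],"turn": [0,0,-0.3]},{"linear": [0.0035,0.165,0],"turn": [0,0,-0.3]},{"linear": [0.0035,0.165,0],"turn": [0,0,-0.3]},{"linear": [0.0035,0.165,0],"turn": [0,0,-0.3]}])

```text
t: 7.35
tool_pos: [0.4983, 0.0479, 0.1393]
eef_rot: [[0.723, 0.691, -0.0], [0.691, -0.723, -0.0], [-0.0, -0.0, -1.0]]
contact_force: [-0.7, -1.7, -0.5]
width: 0.0099
gripper_force: 12.0
```

Emit:
carry_out(commands=[{"linear": [0.0035,0.165,0],"turn": [0,0,-0.3]},{"linear": [0.0035,0.165,0],"turn": [0,0,-0.3]},{"linear": [0.0035,0.165,0],"turn": [0,0,-0.3]},{"linear": [0.0035,0.165,0],"turn": [0,0,-0.3]},{"linear": [0.0035,0.165,0],"turn": [0,0,-0.3]}])

```text
t: 7.85
tool_pos: [0.5234, 0.0264, 0.1393]
eef_rot: [[0.564, 0.826, -0.0], [0.826, -0.564, -0.0], [-0.0, -0.0, -1.0]]
contact_force: [-0.9, -1.5, 0.1]
width: 0.0097
gripper_force: 12.0
```

```bash
cat > st.py <<'E'
from h import *
from cell import sensors
s=sensors.state();p=s["tool_pos"];H=np.array([.6124,.1573]);v=p[:2]-H
a=np.degrees(np.arctan2(-v[1],-v[0]));x=s["eef_rot"][:,0];F=s["contact_force"]
t=np.array([v[1],-v[0]])/np.hypot(*v) # opening direction (clockwise)
print("t",s["t"],"r",np.hypot(*v),"q",1.2-np.radians(a-31.7),"yawerr",np.degrees(np.arctan2(x[1],x[0]))-a,"z",p[2],"F",np.round(F,1),"Ftan",F[:2]@t,"w",s["width"],"j",np.round(s["joint_positions"],0))
E
python3 st.py
```

```text
t 7.85 r 0.15822997376595851 q 0.7794762826224536 yawerr -0.0967600337560981 z 0.1393376431924993 F [-0.9 -1.5  0.1] Ftan -0.1015486284613124 w 0.009686981332808353 j [-23.  34.  26. 112. -23.  39. -17.]
```

Emit:
carry_out(commands=[{"linear": [0.0035,0.165,0],"turn": [0,0,-0.3]},{"linear": [0.0035,0.165,0],"turn": [0,0,-0.3]},{"linear": [0.0035,0.165,0],"turn": [0,0,-0.3]},{"linear": [0.0035,0.165,0],"turn": [0,0,-0.3]},{"linear": [0.0035,0.165,0],"turn": [0,0,-0.3]}])

```text
t: 8.35
tool_pos: [0.5526, 0.0107, 0.1394]
eef_rot: [[0.38, 0.925, -0.0], [0.925, -0.38, -0.0], [-0.001, -0.0, -1.0]]
contact_force: [-1.6, -1.2, 1.0]
width: 0.01
gripper_force: 12.0
```

Emit:
carry_out(commands=[{"linear": [0.0035,0.165,0],"turn": [0,0,-0.3]},{"linear": [0.0035,0.165,0],"turn": [0,0,-0.3]},{"linear": [0.0035,0.165,0],"turn": [0,0,-0.3]},{"linear": [0.002,0.11,0],"turn": [0,0,-0.2]},{"linear": [0.002,0.11,0],"turn": [0,0,-0.2]}])

```text
t: 8.85
tool_pos: [0.5799, 0.0022, 0.1394]
eef_rot: [[0.207, 0.978, -0.0], [0.978, -0.207, -0.001], [-0.001, -0.0, -1.0]]
contact_force: [-1.1, -2.0, 0.3]
width: 0.0101
gripper_force: 12.0
```

```bash
python3 st.py
```

```text
t 8.85 r 0.1584426766908128 q 0.3889904439141262 yawerr -0.09722406043246679 z 0.13940106780990016 F [-1.1 -2.   0.3] Ftan 0.7085936305127292 w 0.010146782407131823 j [-15.  37.  19. 103. -17.  43.   1.]
```

Emit:
carry_out(commands=[{"linear": [0.002,0.11,0],"turn": [0,0,-0.2]},{"linear": [0.002,0.11,0],"turn": [0,0,-0.2]},{"linear": [0.002,0.11,0],"turn": [0,0,-0.2]},{"linear": [0.002,0.11,0],"turn": [0,0,-0.2]},{"linear": [0.002,0.11,0],"turn": [0,0,-0.2]}])

```text
t: 9.35
tool_pos: [0.6019, -0.0008, 0.1395]
eef_rot: [[0.068, 0.998, 0.0], [0.998, -0.068, -0.001], [-0.001, 0.0, -1.0]]
contact_force: [0.2, -4.2, 1.3]
width: 0.01
gripper_force: 12.0
```

Emit:
carry_out(commands=[{"linear": [0.001,0.055,0],"turn": [0,0,-0.1]},{"linear": [0.001,0.055,0],"turn": [0,0,-0.1]},{"linear": [0.001,0.055,0],"turn": [0,0,-0.1]},{"linear": [0.001,0.055,0],"turn": [0,0,-0.1]},{"linear": [0.001,0.055,0],"turn": [0,0,-0.1]}])

```text
t: 9.85
tool_pos: [0.6127, -0.0011, 0.1396]
eef_rot: [[-0.001, 1.0, 0.0], [1.0, 0.001, -0.001], [-0.001, 0.0, -1.0]]
contact_force: [-0.8, -5.5, 0.3]
width: 0.0096
gripper_force: 12.0
```

```bash
python3 st.py; python3 - <<'E'
from h import *
from cell import cams
b=cams.camera("scene")["image"][150:240,230:320];a=cams.camera("wrist")["image"][60:360,140:512]
b=cv2.resize(b,None,fx=4.4,fy=4.4,interpolation=cv2.INTER_CUBIC)
im=np.zeros((400,780,3),np.uint8);im[:300,:372]=a;im[:396,376:376+396]=b
cv2.imwrite("pics/l2.png",np.clip(im[:,:,::-1]*1.4,0,255).astype(np.uint8))
E
```

```text
t 9.85 r 0.15842856818444137 q 0.18035077234602293 yawerr -0.06916901010592369 z 0.13955451026034077 F [-0.8 -5.5  0.3] Ftan 0.8023040591128663 w 0.009580654003743022 j [-12.  39.  16.  98. -14.  45.  10.]
```

View pics/l2.png

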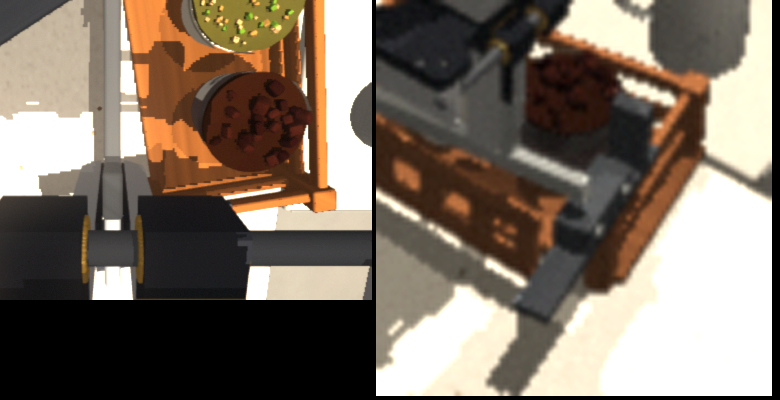

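The picture shows the bar raised over the crest, short of the stop wall at scene crop (630,130), and the desserts clear. From here I'll go in small steps and watch the force.

Emit:
carry_out(commands=[{"linear": [-0.008,0.041,0],"turn": [0,0,-0.075]},{"linear": [-0.008,0.041,0],"turn": [0,0,-0.075]},{"linear": [0,0.041,0],"turn": [0,0,-0.075]},{"linear": [0,0.041,0],"turn": [0,0,-0.075]},{"linear": [0,0.028,0],"turn": [0,0,-0.05]}])

```text
t: 10.45
tool_pos: [0.6204, -0.001, 0.1395]
eef_rot: [[-0.05, 0.999, 0.0], [0.999, 0.05, -0.0], [-0.0, 0.0, -1.0]]
contact_force: [1.1, -4.6, 0.3]
width: 0.0099
gripper_force: 12.0
```

```bash
python3 st.py
```

```text
t 10.45 r 0.1584808429685335 q 0.13168713656288333 yawerr -0.05557661222887589 z 0.13945352620639784 F [ 1.1 -4.6  0.3] Ftan -0.8663307066635395 w 0.009897439481246268 j [-12.  39.  15.  96. -13.  46.  12.]
```

Emit:
carry_out(commands=[{"linear": [-0.004,0.028,0],"turn": [0,0,-0.05]},{"linear": [-0.004,0.028,0],"turn": [0,0,-0.05]},{"linear": [0,0.028,0],"turn": [0,0,-0.05]},{"linear": [0,0.028,0],"turn": [0,0,-0.05]},{"linear": [0,0.028,0],"turn": [0,0,-0.05]}])

```text
t: 10.95
tool_pos: [0.6259, -0.0007, 0.1394]
eef_rot: [[-0.085, 0.996, -0.0], [0.996, 0.085, 0.0], [0.0, -0.0, -1.0]]
contact_force: [0.7, -4.8, -0.3]
width: 0.0103
gripper_force: 12.0
```

Emit:
carry_out(commands=[{"linear": [0,0.028,0],"turn": [0,0,-0.05]},{"linear": [0,0.028,0],"turn": [0,0,-0.05]},{"linear": [0,0.028,0],"turn": [0,0,-0.05]},{"linear": [0,0.028,0],"turn": [0,0,-0.05]},{"linear": [0,0.028,0],"turn": [0,0,-0.05]}])

```text
t: 11.45
tool_pos: [0.6314, -0.0001, 0.1394]
eef_rot: [[-0.119, 0.993, -0.0], [0.993, 0.119, 0.0], [0.0, -0.0, -1.0]]
contact_force: [0.2, -3.9, 0.3]
width: 0.0098
gripper_force: 12.0
```

```bash
python3 st.py
```

```text
t 11.45 r 0.1585226663981754 q 0.062102454069105306 yawerr -0.042098211198378976 z 0.13943400329666006 F [ 0.2 -3.9  0.3] Ftan 0.22663107198429527 w 0.009753829645696774 j [-11.  40.  14.  94. -12.  47.  15.]
```

Emit:
carry_out(commands=[{"linear": [0,0.028,0],"turn": [0,0,-0.05]},{"linear": [0,0.028,0],"turn": [0,0,-0.05]},{"linear": [0,0.028,0],"turn": [0,0,-0.05]},{"linear": [0,0.028,0],"turn": [0,0,-0.05]},{"linear": [0,0.028,0],"turn": [0,0,-0.05]}])

```text
t: 11.95
tool_pos: [0.6369, 0.0006, 0.1394]
eef_rot: [[-0.154, 0.988, -0.0], [0.988, 0.154, 0.0], [0.0, -0.0, -1.0]]
contact_force: [0.5, -2.6, 0.0]
width: 0.0102
gripper_force: 12.0
```

```bash
python3 st.py
```

```text
t 11.95 r 0.15856843890454544 q 0.027096147676996418 yawerr -0.05230177709042039 z 0.13940838630018845 F [ 0.5 -2.6  0. ] Ftan -0.05978371770355856 w 0.010247934615983285 j [-11.  40.  13.  94. -12.  48.  17.]
```

Halving the step now: about 0.55 mm per row.

Emit:
carry_out(commands=[{"linear": [0,0.014,0],"turn": [0,0,-0.025]},{"linear": [0,0.014,0],"turn": [0,0,-0.025]},{"linear": [0,0.014,0],"turn": [0,0,-0.025]},{"linear": [0,0.014,0],"turn": [0,0,-0.025]},{"linear": [0,0.014,0],"turn": [0,0,-0.025]}])

```text
t: 12.45
tool_pos: [0.6397, 0.0011, 0.1394]
eef_rot: [[-0.171, 0.985, -0.0], [0.985, 0.171, 0.0], [0.0, -0.0, -1.0]]
contact_force: [0.0, -1.4, -0.5]
width: 0.0098
gripper_force: 12.0
```

Emit:
carry_out(commands=[{"linear": [0,0.014,0],"turn": [0,0,-0.025]},{"linear": [0,0.014,0],"turn": [0,0,-0.025]},{"linear": [0,0.014,0],"turn": [0,0,-0.025]},{"linear": [0,0.014,0],"turn": [0,0,-0.025]},{"linear": [0,0.014,0],"turn": [0,0,-0.025]}])

```text
t: 12.95
tool_pos: [0.6424, 0.0016, 0.1394]
eef_rot: [[-0.188, 0.982, -0.0], [0.982, 0.188, 0.0], [0.0, -0.0, -1.0]]
contact_force: [-0.2, -1.9, -0.4]
width: 0.01
gripper_force: 12.0
```

```bash
python3 st.py
```

```text
t 12.95 r 0.15858755545070238 q -0.007955607146441723 yawerr -0.07413658716637883 z 0.13941107791762397 F [-0.2 -1.9 -0.4] Ftan 0.5327776810376608 w 0.009999681529564295 j [-10.  41.  13.  93. -11.  48.  18.]
```

Emit:
carry_out(commands=[{"linear": [0,0.014,0],"turn": [0,0,-0.025]},{"linear": [0,0.014,0],"turn": [0,0,-0.025]},{"linear": [0,0.014,0],"turn": [0,0,-0.025]},{"linear": [0,0.014,0],"turn": [0,0,-0.025]},{"linear": [0,0.014,0],"turn": [0,0,-0.025]}])

```text
t: 13.45
tool_pos: [0.6452, 0.0021, 0.1394]
eef_rot: [[-0.205, 0.979, -0.0], [0.979, 0.205, 0.0], [0.0, -0.0, -1.0]]
contact_force: [-0.8, -1.2, -0.8]
width: 0.0097
gripper_force: 12.0
```

```bash
python3 st.py
```

```text
t 13.45 r 0.15857669733450722 q -0.025590505186916523 yawerr -0.08457214143780334 z 0.13939104738078528 F [-0.8 -1.2 -0.8] Ftan 1.010615748721338 w 0.00974615198091295 j [-10.  41.  13.  92. -11.  48.  19.]
```

Emit:
carry_out(commands=[{"linear": [0,0.01,0],"turn": [0,0,-0.018]},{"linear": [0,0.01,0],"turn": [0,0,-0.018]},{"linear": [0,0.01,0],"turn": [0,0,-0.018]},{"linear": [0,0.01,0],"turn": [0,0,-0.018]},{"linear": [0,0.01,0],"turn": [0,0,-0.018]}])

```text
t: 13.95
tool_pos: [0.6471, 0.0026, 0.1394]
eef_rot: [[-0.217, 0.976, -0.0], [0.976, 0.217, 0.0], [0.0, -0.0, -1.0]]
contact_force: [0.0, -0.9, -0.5]
width: 0.0103
gripper_force: 12.0
```

```bash
python3 st.py
```

```text
t 13.95 r 0.15858101108382303 q -0.03814149631708785 yawerr -0.08730389658747129 z 0.13940238690721451 F [ 0.  -0.9 -0.5] Ftan 0.16885730971962645 w 0.010314562134483105 j [-10.  41.  12.  92. -11.  48.  19.]
```

Emit:
carry_out(commands=[{"linear": [0,0.01,0],"turn": [0,0,-0.018]},{"linear": [0,0.01,0],"turn": [0,0,-0.018]},{"linear": [0,0.01,0],"turn": [0,0,-0.018]},{"linear": [0,0.01,0],"turn": [0,0,-0.018]},{"linear": [0,0.01,0],"turn": [0,0,-0.018]}])

```text
t: 14.45
tool_pos: [0.6491, 0.0029, 0.1394]
eef_rot: [[-0.23, 0.973, -0.0], [0.973, 0.23, 0.0], [0.0, -0.0, -1.0]]
contact_force: [-0.6, -0.5, -0.6]
width: 0.0098
gripper_force: 12.0
```

```bash
python3 st.py
```

```text
t 14.45 r 0.15865604093730795 q -0.0507084753022935 yawerr -0.0898786821749411 z 0.13940945296041427 F [-0.6 -0.5 -0.6] Ftan 0.6951873623879805 w 0.00981804213728772 j [-10.  41.  12.  91. -11.  49.  20.]
```

Emit:
carry_out(commands=[{"linear": [0,0.01,0],"turn": [0,0,-0.018]},{"linear": [0,0.01,0],"turn": [0,0,-0.018]},{"linear": [0,0.01,0],"turn": [0,0,-0.018]},{"linear": [0,0.01,0],"turn": [0,0,-0.018]},{"linear": [0,0.01,0],"turn": [0,0,-0.018]}])

```text
t: 14.95
tool_pos: [0.651, 0.0034, 0.1394]
eef_rot: [[-0.242, 0.97, -0.0], [0.97, 0.242, 0.0], [0.0, -0.0, -1.0]]
contact_force: [-0.4, -0.2, -1.0]
width: 0.0097
gripper_force: 12.0
```

```bash
python3 st.py
```

```text
t 14.95 r 0.15863007616410552 q -0.0632404951132215 yawerr -0.08907726789938408 z 0.13940735030470597 F [-0.4 -0.2 -1. ] Ftan 0.45814137742120264 w 0.009712484165712089 j [-10.  41.  12.  91. -10.  49.  20.]
```

Emit:
carry_out(commands=[{"linear": [0,0.008,0],"turn": [0,0,-0.014]},{"linear": [0,0.008,0],"turn": [0,0,-0.014]},{"linear": [0,0.008,0],"turn": [0,0,-0.014]},{"linear": [0,0.008,0],"turn": [0,0,-0.014]},{"linear": [0,0.008,0],"turn": [0,0,-0.014]}])

```text
t: 15.45
tool_pos: [0.6525, 0.0038, 0.1394]
eef_rot: [[-0.251, 0.968, -0.0], [0.968, 0.251, 0.0], [0.0, -0.0, -1.0]]
contact_force: [-0.1, 1.0, -1.4]
width: 0.0098
gripper_force: 12.0
```

```bash
python3 st.py
```

```text
t 15.45 r 0.15863928517503534 q -0.0733948871358272 yawerr -0.11216467832845467 z 0.13940983709299304 F [-0.1  1.  -1.4] Ftan -0.17333262148873788 w 0.00976122694231692 j [-10.  41.  12.  91. -10.  49.  21.]
```

Emit:
carry_out(commands=[{"linear": [0,0.008,0],"turn": [0,0,-0.014]},{"linear": [0,0.008,0],"turn": [0,0,-0.014]},{"linear": [0,0.008,0],"turn": [0,0,-0.014]},{"linear": [0,0.008,0],"turn": [0,0,-0.014]},{"linear": [0,0.008,0],"turn": [0,0,-0.014]}])

```text
t: 15.95
tool_pos: [0.6535, 0.004, 0.1394]
eef_rot: [[-0.26, 0.966, -0.001], [0.966, 0.26, 0.0], [0.0, -0.001, -1.0]]
contact_force: [-2.8, 0.4, -0.7]
width: 0.0101
gripper_force: 12.0
```

```bash
python3 st.py
```

```text
t 15.95 r 0.15865917226326595 q -0.07939178522786583 yawerr 0.07916772288753293 z 0.13935496754314272 F [-2.8  0.4 -0.7] Ftan 2.5901360718118407 w 0.010095887095438209 j [-10.  41.  12.  91. -10.  49.  21.]
```

Emit:
carry_out(commands=[{"linear": [0,0.008,0],"turn": [0,0,0]},{"linear": [0,0.008,0],"turn": [0,0,0]},{"linear": [0,0,0],"turn": [0,0,0]},{"linear": [0,0,0],"turn": [0,0,0]},{"linear": [0,0,0],"turn": [0,0,0]}])

```text
t: 16.45
tool_pos: [0.6535, 0.004, 0.1392]
eef_rot: [[-0.26, 0.966, -0.003], [0.966, 0.26, -0.0], [0.001, -0.003, -1.0]]
contact_force: [-5.9, 0.2, 0.5]
width: 0.01
gripper_force: 12.0
```

```bash
python3 st.py
```

```text
t 16.45 r 0.15874745861812495 q -0.07927605045624797 yawerr 0.07639835605246503 z 0.13919519579386735 F [-5.9  0.2  0.5] Ftan 5.671699078416716 w 0.009999306520309675 j [-10.  41.  12.  90. -10.  49.  21.]
```

The stop is felt: force rises to 5.9 N while the position stays put, at q = -0.079, which matches the vision estimate. I'll back off about 1.2 mm to centre the bar in the notch, then lower along the arc.

Emit:
carry_out(commands=[{"linear": [0,-0.019,0],"turn": [0,0,0.03]},{"linear": [0,-0.019,0],"turn": [0,0,0.03]},{"linear": [0,-0.019,0],"turn": [0,0,0.03]},{"linear": [0,0,0],"turn": [0,0,0]},{"linear": [0,0,0],"turn": [0,0,0]}])

```text
t: 16.95
tool_pos: [0.6529, 0.0039, 0.1395]
eef_rot: [[-0.249, 0.969, 0.001], [0.969, 0.249, 0.0], [-0.0, 0.001, -1.0]]
contact_force: [-1.1, 1.0, -1.8]
width: 0.0098
gripper_force: 12.0
```

```bash
python3 st.py
```

```text
t 16.95 r 0.15864197788739076 q -0.07576954545284997 yawerr -0.39746447494822235 z 0.13947204673011632 F [-1.1  1.  -1.8] Ftan 0.8120759372177414 w 0.009830486727168422 j [-10.  41.  12.  91. -10.  49.  20.]
```

Emit:
carry_out(commands=[{"linear": [0,-0.02,0],"turn": [0,0,0]},{"linear": [-0.018,0,0.05],"turn": [0,0,0]},{"linear": [-0.018,0,0.05],"turn": [0,0,0]},{"linear": [-0.018,0,0.05],"turn": [0,0,0]},{"linear": [-0.016,0,0.05],"turn": [0,0,0]}])

```text
t: 17.45
tool_pos: [0.6529, 0.0005, 0.1314]
eef_rot: [[-0.248, 0.969, 0.001], [0.969, 0.248, -0.0], [-0.0, 0.001, -1.0]]
contact_force: [-0.3, 0.5, -0.5]
width: 0.01
gripper_force: 12.0
```

```bash
python3 st.py
```

```text
t 17.45 r 0.16196862545955745 q -0.06999489462232455 yawerr -0.11330290610551685 z 0.13144770702551956 F [-0.3  0.5 -0.5] Ftan 0.1594367647221642 w 0.009951314302016156 j [ -9.  42.  12.  91. -10.  48.  21.]
```

Emit:
carry_out(commands=[{"linear": [-0.015,0,0.05],"turn": [0,0,0]},{"linear": [-0.014,0,0.05],"turn": [0,0,0]},{"linear": [-0.013,0,0.05],"turn": [0,0,0]},{"linear": [0,0,0],"turn": [0,0,0]},{"linear": [0,0,0],"turn": [0,0,0]}])

```text
t: 17.95
tool_pos: [0.653, -0.0015, 0.1254]
eef_rot: [[-0.248, 0.969, 0.0], [0.969, 0.248, -0.001], [-0.001, 0.0, -1.0]]
contact_force: [0.2, -0.2, -1.3]
width: 0.0098
gripper_force: 12.0
```

```bash
python3 st.py
```

```text
t 17.95 r 0.1638841860227057 q -0.06812630835544997 yawerr -0.006068340453964538 z 0.1253822538532728 F [ 0.2 -0.2 -1.3] Ftan -0.13666591621806323 w 0.009840948546683725 j [ -9.  42.  12.  91. -11.  47.  21.]
```

There is no upward force below crest height, so the bar is entering the notch. I'll lower the rest of the way.

Emit:
carry_out(commands=[{"linear": [-0.011,0,0.05],"turn": [0,0,0]},{"linear": [-0.01,0,0.05],"turn": [0,0,0]},{"linear": [-0.01,0,0.05],"turn": [0,0,0]},{"linear": [-0.008,0,0.04],"turn": [0,0,0]},{"linear": [0,0,0],"turn": [0,0,0]}])

```text
t: 18.45
tool_pos: [0.6536, -0.0029, 0.1181]
eef_rot: [[-0.248, 0.969, 0.001], [0.969, 0.248, -0.001], [-0.001, 0.001, -1.0]]
contact_force: [0.2, -1.9, 1.2]
width: 0.0099
gripper_force: 12.0
```

```bash
python3 st.py
```

```text
t 18.45 r 0.1654176769900113 q -0.0694871979100522 yawerr -0.06876721689086196 z 0.11807376397051254 F [ 0.2 -1.9  1.2] Ftan 0.31283333919157175 w 0.009947697671671992 j [ -9.  43.  11.  92. -11.  47.  21.]
```

Emit:
carry_out(commands=[{"linear": [0,0,0],"turn": [0,0,0]},{"linear": [0,0,0],"turn": [0,0,0]},{"linear": [0,0,0],"turn": [0,0,0]},{"linear": [0,0,0],"turn": [0,0,0]},{"linear": [0,0,0],"turn": [0,0,0]}], hand=-0.3)

```text
t: 18.95
tool_pos: [0.6532, -0.0022, 0.1178]
eef_rot: [[-0.248, 0.969, -0.0], [0.969, 0.248, 0.0], [0.0, -0.0, -1.0]]
contact_force: [-1.0, 0.1, 0.9]
width: 0.0327
gripper_force: 0.0
```

Emit:
carry_out(commands=[{"linear": [0,0,0],"turn": [0,0,0]},{"linear": [0,0,-0.3],"turn": [0,0,0]},{"linear": [0,0,-0.4],"turn": [0,0,0]},{"linear": [0,0,-0.6],"turn": [0,0,0]},{"linear": [0,0,-0.6],"turn": [0,0,0]}])

```text
t: 19.45
tool_pos: [0.6532, -0.0025, 0.1954]
eef_rot: [[-0.248, 0.969, 0.0], [0.969, 0.248, -0.0], [-0.0, 0.0, -1.0]]
contact_force: [0.4, -0.2, 0.4]
width: 0.0329
gripper_force: 0.0
```

Emit:
carry_out(commands=[{"linear": [0,0,-0.6],"turn": [0,0,0]},{"linear": [0.4,0,-0.6],"turn": [0,0,0]},{"linear": [0.6,0,0],"turn": [0,0,0]},{"linear": [0.4,0,0],"turn": [0,0,0]},{"linear": [0,0,0],"turn": [0,0,0]}])

```text
t: 19.95
tool_pos: [0.6386, 0.0555, 0.242]
eef_rot: [[-0.253, 0.968, -0.001], [0.968, 0.253, 0.002], [0.002, -0.0, -1.0]]
contact_force: [0.8, 0.3, -0.2]
width: 0.033
gripper_force: 0.0
```

```bash
python3 - <<'E'
from h import *
from cell import sensors,cams
s=sensors.state();b=cams.camera("scene")["image"][145:245,215:315];t=cams.camera("top")["image"][115:265,185:290];a=cams.camera("wrist")["image"]
b=cv2.resize(b,None,fx=3.9,fy=3.9,interpolation=cv2.INTER_CUBIC);t=cv2.resize(t,None,fx=3.7,fy=3.7,interpolation=cv2.INTER_CUBIC)
im=np.zeros((600,790,3),np.uint8);im[:390,:390]=b;im[:555,394:394+388]=t[:,:388]
im[392:592,:267]=cv2.resize(a,(267,200))
cv2.imwrite("pics/f.png",np.clip(im[:,:,::-1]*1.4,0,255).astype(np.uint8));print(s["t"],s["tool_pos"],s["contact_force"],s["width"])
E
```

```text
19.95 [0.63858352 0.05546587 0.24200039] [ 0.81630156  0.29154463 -0.22911498] 0.032965800263370766
```

View pics/f.png

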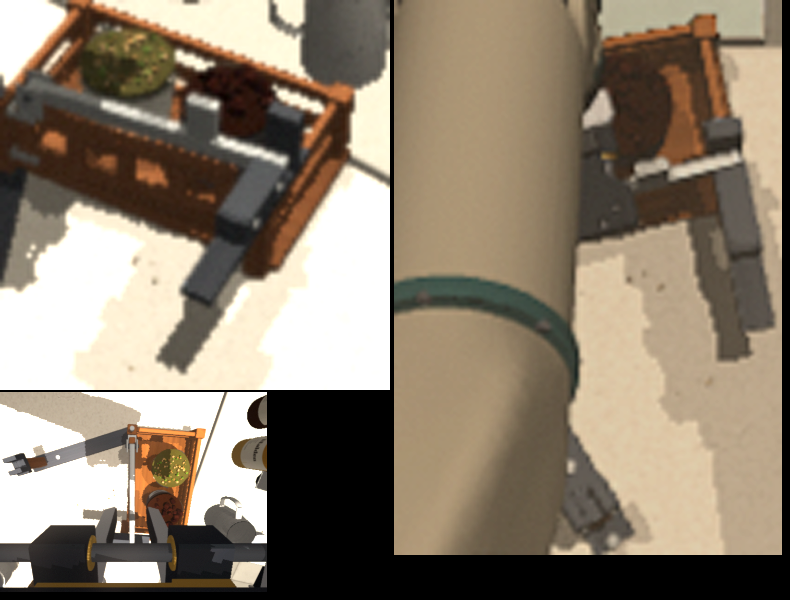

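The scene and top views show the gate shut and the bar lying level in the notch, between the crest and the stop wall (scene crop about (285,160), top crop (740,160)). The gripper is clear and the desserts are undisturbed.

```bash
python3 -c "
from cell import ctrl
print(ctrl.sign_off())"
```

```text
the job is handed in; nothing more can be done
None
```

The gate is shut with its bar down in the keeper's notch (gate angle about -0.07 rad), the keeper's stop was felt at about 6 N, the gripper is clear, and the job was handed in at about 20 s; no verdict was returned.

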